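# Test a foot-pedal switch at the tool-shop counter

## Robot

A 6-joint arm with a two-finger parallel gripper is mounted at the origin on the work surface. World frame = base frame: x ahead of the robot, y to its left, z up, the work surface at z = 0. Lengths are in m, angles in degrees, forces in N, time in s.
With the tool pointing down it reaches from about 0.3 to 0.95 m from the base axis. Payload 3.1 kg.
Tool frame: the origin (TCP) lies between the finger pads; the fingertips stand r.tips_ahead ahead of it and the grasp point (between the pads) lies 5 mm behind it (r.tips_ahead is the distance from the TCP to the fingertips, in m); z points along the fingers, y is the line along which they close (so a half turn about z gives the same grasp; the last joint's range is limited). The gripper opens to 85 mm and grips with 20 to 120 N. Pads are 22 mm wide; open, the fingers measure 114 mm over their backs; the gripper's body (76 mm by 85 mm) begins 54 mm behind the grasp point. The pads swing forward as they close: fully open they stand 13 mm farther back than shut.
Start: joints at [63.329, 17.653, 93.61, -0, 68.738, -3.994], TCP at [0.241, 0.577, 0.245] pointing down, gripper open.
Joint ranges: [-175.34, 175.34], [-45.06, 112.39], [2.9, 150.54], [-68.45, 248.45], [3.09, 151.38], [-168.51, 168.51]. Speed limits (degrees/s): [159.86, 159.86, 180, 180, 180, 180].

## Interface

Orientations are given as a 3x3 rotation matrix whose columns are the frame's x, y, z axes.
In Python, from cell import readout, vision, r gives the robot as it stands.
- The arm moves only by the tool drive_tool, never from a script. Its argument "motion" is a list that holds one entry, the list of rows, each a list of 7 numbers: the finger opening in m, from 0 to 0.0854, then the shift along the tool's x, y, z in m, then the turn, a rotation vector about the tool's x, y, z in rad. A call has 1 to 5 rows; each row is the pose to reach, as a shift and turn from the pose commanded when the call began, along the tool's axes at that moment; what a row does not reach only later rows make up. A row lasts 1/12 s, in which the tool goes at most 41.7 mm and 7.16 degrees, less where a joint would pass 70% of its speed; a pose out of reach is approached as far as the arm can. A call with a gripper value outside its range is refused whole. The fingers move at their own pace and stop on an object; the grip force is fixed at half the most. Time passes only in rows, so rows that repeat a pose let the fingers close. It gives the time, the measured TCP pose, the force, the opening and the grip force at its end, in the units of the state.
- readout.read_state(): the state, without advancing time (a new reading comes with each control period).
- vision.capture(name): name is "scene" or "side" or "wrist"; returns a dict with "pixels" (480x640x3 uint8, blue, green, red), "intrinsics" (3x3 intrinsics, pixels), "R" (3x3) and "t" (3): a world point X has camera coordinates R X + t. Camera axes: x right, y down, z forward; pixel columns grow to the right and rows downward; lengths in m; the calibration is good to about 2 mm. A picture is of the moment at which its call begins. There is no depth.
- r.finish_job(): hands the job in; it is judged then, once.
The state is a dict: "time": time; "qpos": joint angles; "qvel": joint speeds; "effort": joint torques, N m; "tool_pos": TCP position; "tcp_rot": TCP orientation; "wrist_force": force on the tool from outside, world axes, zero at the start; "moment": the same for the moment, N m; "grip_width": finger opening in m; "grip_force": force on a finger pad.
Only numpy, scipy, OpenCV 4.12 (cv2) and the standard library are available. Lean on these libraries where they do the work, as an engineer would, in place of code of your own. Each camera call takes 0.05 s, during which the arm holds its last target. There are 200 camera calls.

## Task

Test the foot-pedal switch on the shop counter for a customer: lift the loose red cover off it and set it down, not drop it, flat in the empty blue tray with its handle up. Then push the yellow spring pedal all the way down to its stop with the gripper, hold it there for about a second and let it spring back up. Do not shift the green bottle, the small yellow box or the wrench that lie between the pedal switch and the tray.

Things in the scene. Friction and masses are not known exactly. Their poses are not given: they have to be found in the camera images.
- pedal: The foot-pedal switch, fixed to the counter: green base plate 190 x 110 x 12 mm (its x from -85 to +105, y +-55), black terminal box 26 x 90 mm, 41 mm high, across its far end (x 75 to 101). Origin: on the counter, under the centre of the cover as it starts; x points from the pedal's free end towards its hinge and the terminal box (roughly away from the robot), z up.
- treadle (a joint): Angle of the yellow pedal plate, rad: 0 = up (at rest, its free end raised, sloping 0.24 rad), 0.20 = fully down on its stop. A spring returns it. Plate 105 long x 66 wide x 6 mm thick; its hinge line lies along the base's y at base x = +45, z = 26 mm; its free end points to base -x. Pressed at treadle_pad it takes about 4.5 N to start and 11 N to reach the stop.
- treadle_pad (a point): Where to press: middle of the width on the plate's top face, 88 mm from the hinge (17 mm short of the free end); moves with the plate. 53 mm above the counter when up, about 17 mm lower when fully down.
- cover: Loose red cover, an open-bottomed shell 140 (its x) x 90 (its y) x 70 mm high, wall 3 mm, 0.1 to 0.22 kg, standing on the green base plate (12 mm above the counter) over the yellow pedal; its x lies along the pedal's x to within a few degrees. On top a black handle rib 60 (x) x 14 (y) x 32 mm high, up to 102 mm above the cover's underside. Origin: centre of the underside, z up.
- cover_handle (a point): Grip point on the black handle rib of the cover, 22 mm above the cover's roof and 92 mm above its underside; pinch the rib across its 14 mm (the cover's y).
- tray: Empty blue tray fixed on the counter, outside 220 (its x) x 170 (its y) x 30 mm high, walls and floor 5 mm. Origin: centre of its underside, z up.
- oil_bottle: Green bottle with a yellow cap, 52 mm diameter, 130 mm tall, standing between and beyond pedal and tray; leave alone. Origin: centre of its underside.
- insert_box: Small yellow box 62 x 42 x 24 mm with a white paper band, lying between pedal and tray; leave alone. Origin: centre of its underside.
- wrench: Steel wrench 150 mm long lying between pedal and tray; leave alone.
Things that resemble listed ones, but are neither listed nor needed, are in the scene too. What is meant by the cover is not brown, and is the smaller of those in its own colour.

How it is judged:
By the outcome, as a careful person would: the job done as asked, in the order asked, and still so for the second after the job is handed in, with the robot touching nothing.
It also fails if it takes over 56 s, if anything falls off the work surface, if the arm or the gripper's body presses on something with over 40 N, if the wrist force passes 120 N, or if a joint passes its speed limit or range.

## Working session

There is one attempt and no reset: what is moved stays moved. The work goes in short steps, Python scripts to look and compute and a tool call to move; the robot and the scene stay as the last step left them, time stands still between calls to the robot, and variables do not carry over. Pictures are saved under pics/ and viewed, at most 10 in all, crops included, and the job is handed in when it is done.

Besides the shell and the picture viewer there is one more tool, called as name(argument=value, ...), one argument or row to a line, values as JSON. drive_tool: Moves the arm, as the interface text tells. Its arguments: {"type":"object","properties":{"motion":{"type":"array","items":{"type":"array","items":{"type":"array","items":{"type":"number"}}}}},"required":["motion"]}

```bash
ls; mkdir -p pics; python3 - <<'E'
from cell import readout, vision, r
import cv2, numpy as np, pickle
d={}
for n in("scene","side","wrist"):
    c=vision.capture(n); d[n]=c; print(n, c["intrinsics"][0,0] if hasattr(c["intrinsics"],'shape') else c["intrinsics"], -np.array(c["R"]).T@np.array(c["t"]))
    cv2.imwrite(f"pics/{n}0.png",c["pixels"])
pickle.dump(d,open("cap0.pkl","wb"))
print(r.tips_ahead); print(readout.read_state())
E
```

```text
pics
scene 615.2495137996848 [ 1.1697732  -0.10142814  0.91078534]
side 441.13830490810193 [ 0.0493411  -0.55419241  0.4775522 ]
wrist 382.2730398540828 [0.17531177 0.6046328  0.37135945]
0.014
{'time': 0.15, 'qpos': array([ 6.33303774e+01,  1.76924476e+01,  9.36712972e+01,  8.17969948e-04,
        6.87393581e+01, -3.99487330e+00]), 'qvel': array([-0.06181645, -0.20919478, -0.17696254,  0.03541864,  0.07117702,
       -0.01563716]), 'effort': array([ 4.90674483e-05, -4.15804017e+01, -2.77147311e+01, -1.12189537e-04,
        6.07466078e-03,  3.51036235e-06]), 'tool_pos': array([0.24069497, 0.57612578, 0.24432961]), 'tcp_rot': array([[-9.22706014e-01,  3.85503488e-01, -8.19579444e-04],
       [ 3.85504334e-01,  9.22704634e-01, -1.60206503e-03],
       [ 1.38628095e-04, -1.79418647e-03, -9.99998381e-01]]), 'wrist_force': array([-0.36499407,  0.33113234,  0.3901936 ]), 'moment': array([-0.02805566,  0.03221845,  0.02026628]), 'grip_force': 0.0, 'grip_width': 0.08524177456827324}
```

View pics/scene0.png

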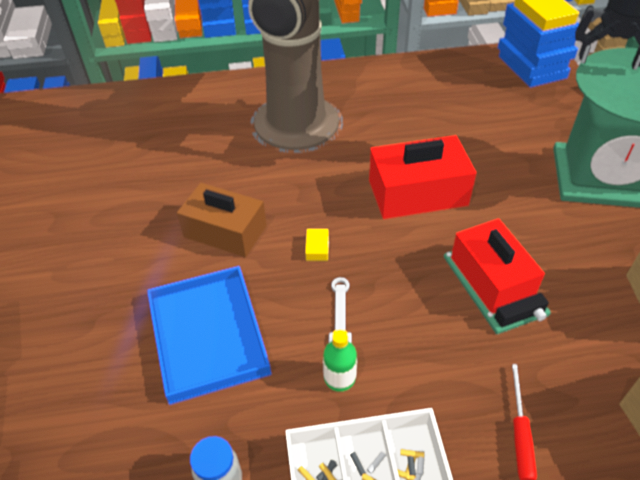

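View pics/side0.png

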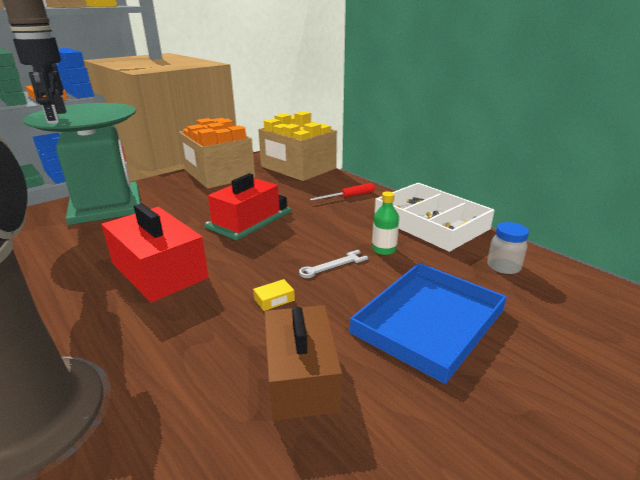

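The scene picture shows the target cover (smaller red, on the green base) at about (498,262), with its handle at (501,246). The tray is at (208,333), the wrench at (340,310), the bottle at (340,362) and the small box at (317,244). The side view has the cover at (245,205) and the tray at (430,320). The larger red cover and the brown one are decoys.

```bash
cat > h.py <<'E'
import numpy as np, cv2, pickle
def ray(c,u,v):
    R=np.array(c["R"]);t=np.array(c["t"]);K=np.array(c["intrinsics"])
    d=R.T@np.linalg.inv(K)@np.array([u,v,1.]); return -R.T@t,d
def onz(c,u,v,z):
    o,d=ray(c,u,v); return o+d*(z-o[2])/d[2]
def proj(c,X):
    p=np.array(c["R"])@np.array(X)+np.array(c["t"]); p=np.array(c["intrinsics"])@p; return p[:2]/p[2]
def tri(c1,p1,c2,p2):
    o1,d1=ray(c1,*p1);o2,d2=ray(c2,*p2)
    s=np.linalg.lstsq(np.c_[d1,-d2],o2-o1,rcond=None)[0]
    a=o1+s[0]*d1;b=o2+s[1]*d2; return (a+b)/2,np.linalg.norm(a-b)
E
python3 - <<'E'
import pickle
from h import *
d=pickle.load(open("cap0.pkl","rb")); S=d["scene"];D=d["side"]
a=cv2.resize(S["pixels"][205:340,430:565],(600,600),interpolation=cv2.INTER_CUBIC)
b=cv2.resize(D["pixels"][165:245,200:300],(600,480),interpolation=cv2.INTER_CUBIC)
im=np.zeros((600,1200,3),np.uint8); im[:,:600]=a; im[:480,600:]=b
cv2.imwrite("pics/crop0.png",cv2.resize(im,(800,400)))
# tray
for n,c in(("scene",S),("side",D)):
    hsv=cv2.cvtColor(c["pixels"],cv2.COLOR_BGR2HSV)
    m=cv2.inRange(hsv,(100,150,60),(125,255,255)); m[:200]=0
    cs,_=cv2.findContours(m,cv2.RETR_EXTERNAL,cv2.CHAIN_APPROX_NONE); k=max(cs,key=cv2.contourArea)
    q=cv2.approxPolyDP(cv2.convexHull(k),6,True)[:,0]
    for p in q: print(n,p,onz(c,*p,.03).round(3),onz(c,*p,0).round(3))
E
```

```text
scene [238 267] [ 0.441 -0.161  0.03 ] [ 0.416 -0.163  0.   ]
scene [270 373] [ 0.669 -0.124  0.03 ] [ 0.652 -0.125  0.   ]
scene [170 403] [ 0.696 -0.283  0.03 ] [ 0.68  -0.289  0.   ]
scene [148 290] [ 0.467 -0.324  0.03 ] [ 0.444 -0.332  0.   ]
side [418 263] [ 0.651 -0.127  0.03 ] [ 0.691 -0.099  0.   ]
side [505 296] [ 0.68  -0.291  0.03 ] [ 0.722 -0.273  0.   ]
side [445 383] [ 0.442 -0.341  0.03 ] [ 0.468 -0.327  0.   ]
side [350 332] [ 0.416 -0.187  0.03 ] [ 0.441 -0.162  0.   ]
side [351 317] [ 0.442 -0.162  0.03 ] [ 0.468 -0.135  0.   ]
```

View pics/crop0.png

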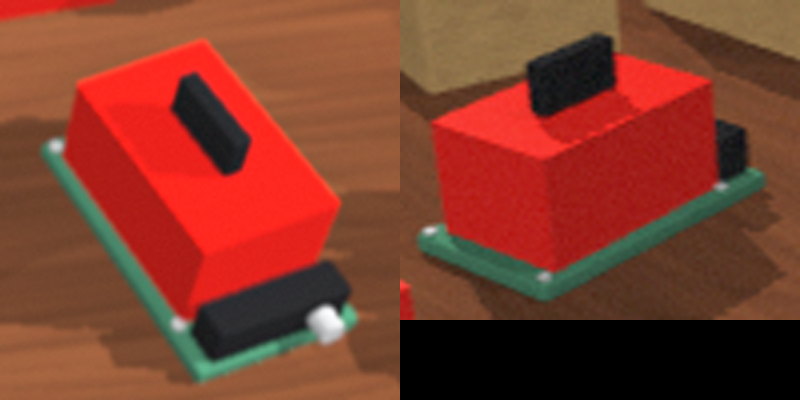

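The crop shows the roof corners clearly in both views: scene crop (78,84), (205,40), (340,203), (204,254), and side crop (433,122), (545,158), (713,83). Now I'll triangulate them.

```bash
python3 - <<'E'
import pickle
from h import *
d=pickle.load(open("cap0.pkl","rb")); S=d["scene"];D=d["side"]
s=lambda u,v:(430+u/2.963-.4,205+v/2.963-.4)
e=lambda u,v:(200+(u-400)/4-.4,165+v/4-.4)
sc=[s(*p) for p in((78,84),(205,40),(340,203),(204,254))]
P=[onz(S,*p,.082) for p in sc]
for p in P: print("scene roof",p.round(4))
P=np.array(P); print("centre",P.mean(0), [np.linalg.norm(P[i]-P[(i+1)%4]).round(4) for i in range(4)])
for v in(P[2]-P[1],P[3]-P[0]): print("yaw",np.degrees(np.arctan2(v[1],v[0])))
sd=[e(*p) for p in((433,122),(545,158),(713,83))]
for p in sd: print("side roof",onz(D,*p,.082).round(4))
for a,b in((1,0),(0,1),(3,2)): print(tri(S,sc[a],D,sd[b]))
# handle top corners
for p in((192,73),(248,138),(231,148),(175,82)): print("handle top",onz(S,*s(*p),.114).round(4))
for p in((530,64),(600,36),(613,44),(538,70)): print("side htop",onz(D,*e(*p),.114).round(4))
# green bottle, wrench, box
for n,p,z in(("cap",(340,338),.13),("bottlebase",(340,382),0),("box",(317,238),.024),("wr1",(340,284),.0),("wr2",(340,335),0),("bigred",(420,150),.1)): print(n,onz(S,*p,z).round(3))
E
```

```text
scene roof [0.4698 0.2362 0.082 ]
scene roof [0.4473 0.3243 0.082 ]
scene roof [0.5833 0.3571 0.082 ]
scene roof [0.6055 0.2683 0.082 ]
centre [0.52648599 0.29647931 0.082     ] [np.float64(0.0909), np.float64(0.1399), np.float64(0.0915), np.float64(0.1395)]
yaw 13.577188068586098
yaw 13.318505655867655
side roof [0.4489 0.3169 0.082 ]
side roof [0.4717 0.2327 0.082 ]
side roof [0.6032 0.2614 0.082 ]
(array([0.449692  , 0.32226874, 0.08177536]), np.float64(0.004729992617531833))
(array([0.47160846, 0.23478194, 0.0823514 ]), np.float64(0.0029997765592395197))
(array([0.60593699, 0.26758738, 0.08046895]), np.float64(0.0032036800584731634))
handle top [0.4995 0.2914 0.114 ]
handle top [0.5527 0.3061 0.114 ]
handle top [0.5582 0.2941 0.114 ]
handle top [0.5046 0.2793 0.114 ]
side htop [0.4969 0.2854 0.114 ]
side htop [0.5506 0.2977 0.114 ]
side htop [0.5492 0.2817 0.114 ]
side htop [0.4957 0.2746 0.114 ]
cap [ 0.684 -0.013  0.13 ]
bottlebase [ 0.687 -0.013  0.   ]
box [ 0.389 -0.007  0.024]
wr1 [0.488 0.021 0.   ]
wr2 [ 0.598  0.003 -0.   ]
bigred [0.257 0.223 0.1  ]
```

```bash
cat > go.py <<'E'
import sys, numpy as np
from cell import readout
from scipy.spatial.transform import Rotation as Ro
s=readout.read_state(); R=s["tcp_rot"]
print("t",round(s["time"],2),"pos",s["tool_pos"].round(4),"F",s["wrist_force"].round(1),"g",round(s["grip_width"],4),round(s["grip_force"],1),"q",s["qpos"].round(0))
def goal(x,y,z,yaw):   # yaw of tool y axis, tool down
    a=np.radians(yaw); Y=np.array([np.cos(a),np.sin(a),0]);Z=np.array([0,0,-1.]);G=np.c_[np.cross(Y,Z),Y,Z]
    print("shift",(R.T@(np.array([x,y,z])-s["tool_pos"])).round(4),"turn",Ro.from_matrix(R.T@G).as_rotvec().round(4))
if len(sys.argv)>1: goal(*map(float,sys.argv[1:]))
E
python3 go.py 0.527 0.2925 0.2 103.5
```

```text
t 0.15 pos [0.2407 0.5761 0.2443] F [-0.4  0.3  0.4] g 0.0852 0.0 q [63. 18. 94.  0. 69. -4.]
shift [-0.3735 -0.1513  0.0445] turn [-0.0017 -0.0007 -0.6314]
```

drive_tool(
  motion=[
    [[0.085, -0.037, -0.015, 0, 0, 0, -0.063], [0.085, -0.074, -0.03, 0, 0, 0, -0.126], [0.085, -0.111, -0.045, 0, 0, 0, -0.19], [0.085, -0.148, -0.06, 0, 0, 0, -0.253], [0.085, -0.185, -0.075, 0, 0, 0, -0.316]],
  ],
)

```text
time: 0.57
tool_pos: [0.3835, 0.4347, 0.2449]
tcp_rot: [[-0.997, 0.076, -0.0], [0.076, 0.997, -0.0], [0.0, -0.0, -1.0]]
wrist_force: [0.5, 1.2, 0.4]
grip_width: 0.0849
grip_force: 0.0
```

```bash
python3 go.py 0.527 0.2925 0.2 103.5
```

```text
t 0.57 pos [0.3835 0.4347 0.2449] F [0.5 1.2 0.4] g 0.0849 0.0 q [ 44.  13. 100.  -0.  67. -41.]
shift [-0.1539 -0.1308  0.0449] turn [-4.000e-04 -3.000e-04 -3.116e-01]
```

drive_tool(
  motion=[
    [[0.085, -0.031, -0.026, 0.005, 0, 0, -0.062], [0.085, -0.062, -0.052, 0.01, 0, 0, -0.125], [0.085, -0.092, -0.078, 0.015, 0, 0, -0.187], [0.085, -0.123, -0.105, 0.02, 0, 0, -0.25], [0.085, -0.154, -0.131, 0.025, 0, 0, -0.312]],
  ],
)

```text
time: 0.98
tool_pos: [0.5267, 0.2915, 0.2198]
tcp_rot: [[-0.972, -0.233, -0.001], [-0.233, 0.972, -0.0], [0.001, -0.0, -1.0]]
wrist_force: [-0.3, 0.9, -0.2]
grip_width: 0.0846
grip_force: 0.0
```

```bash
python3 - <<'E'
from cell import vision
import cv2,pickle
w=vision.capture("wrist"); pickle.dump(w,open("w1.pkl","wb"))
cv2.imwrite("pics/w1.png",w["pixels"])
E
python3 go.py 0.527 0.2925 0.103 103.5
```

```text
t 1.03 pos [0.5319 0.2857 0.2189] F [ 3.3 -2.3  0.1] g 0.0851 0.0 q [ 24.  17.  98.  -0.  65. -79.]
shift [0.0035 0.0085 0.1158] turn [-0.0063  0.0027 -0.002 ]
```

View pics/w1.png

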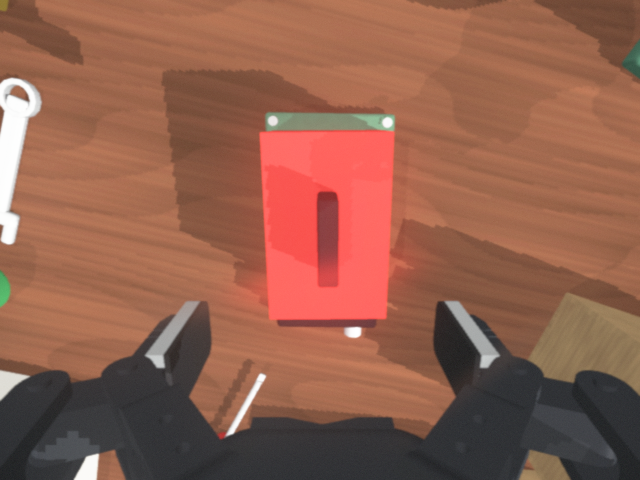

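The wrist view shows the cover well aligned with the gripper. The rib spans (317–338, 192–286) and the roof corners are (261,132), (393,131), (387,319), (270,319).

drive_tool(
  motion=[
    [[0.085, 0, 0, 0, 0, 0, 0], [0.085, 0, 0, 0, 0, 0, 0], [0.085, 0, 0, 0, 0, 0, 0]],
  ],
)

```text
time: 1.28
tool_pos: [0.525, 0.2939, 0.22]
tcp_rot: [[-0.973, -0.23, -0.001], [-0.23, 0.973, 0.0], [0.001, 0.0, -1.0]]
wrist_force: [-0.2, 0.0, 0.4]
grip_width: 0.0849
grip_force: 0.0
```

```bash
python3 - <<'E'
from h import *
from cell import vision
c=vision.capture("wrist"); cv2.imwrite("pics/w2.png",c["pixels"])
hsv=cv2.cvtColor(c["pixels"],cv2.COLOR_BGR2HSV)
red=cv2.inRange(hsv,(0,120,120),(8,255,255))|cv2.inRange(hsv,(172,120,120),(180,255,255))
cs,_=cv2.findContours(red,cv2.RETR_EXTERNAL,cv2.CHAIN_APPROX_NONE);k=max(cs,key=cv2.contourArea)
q=cv2.approxPolyDP(cv2.convexHull(k),8,True)[:,0]
P=np.array([onz(c,*p,.082) for p in q]); print(q.tolist(),P.round(4),P.mean(0).round(4))
x,y,w,h=cv2.boundingRect(k)
g=cv2.inRange(c["pixels"],(0,0,0),(80,80,80))[y:y+h-12,x:x+w]
n,l,st,ce=cv2.connectedComponentsWithStats(g); i=1+st[1:,4].argmax(); print(st[i],x,y)
print(cv2.minAreaRect(np.argwhere(l==i)[:,::-1].astype(np.float32)+[x,y]) if 0 else "")
b=st[i]; 
for u,v in((x+b[0]+b[2]/2,y+b[1]),(x+b[0]+b[2]/2,y+b[1]+b[3])): print("rib end",onz(c,u,v,.114).round(4))
E
python3 go.py 0.527 0.2925 0.103 103.5
```

```text
[[398, 348], [321, 358], [209, 313], [215, 127], [255, 94], [296, 87], [374, 105], [415, 132], [435, 163], [445, 256]] [[0.6085 0.3757 0.082 ]
 [0.6314 0.3184 0.082 ]
 [0.6123 0.2253 0.082 ]
 [0.4748 0.2089 0.082 ]
 [0.4484 0.2311 0.082 ]
 [0.4381 0.2562 0.082 ]
 [0.4371 0.3084 0.082 ]
 [0.4473 0.3397 0.082 ]
 [0.4637 0.3591 0.082 ]
 [0.5264 0.3873 0.082 ]] [0.5088 0.301  0.082 ]
[230 215  13  45 485] 203 87

rib end [0.5499 0.3809 0.114 ]
rib end [0.5827 0.3918 0.114 ]
t 1.33 pos [0.5249 0.2943 0.2202] F [-0.3 -0.4 -0.3] g 0.0849 0.0 q [ 25.  17.  98.   0.  65. -78.]
shift [-0.0017 -0.0023  0.1172] turn [ 0.0004 -0.0005 -0.0023]
```

```bash
python3 - <<'E'
from h import *
import pickle
c=pickle.load(open("w1.pkl","rb"))
P=np.array([onz(c,u,v,.082) for u,v in((261,132),(393,131),(387,319),(270,319))]);print(P.round(4),P.mean(0))
for u,v in((317,193),(338,193),(318,286),(338,286)): print("rib",onz(c,u,v,.114).round(4))
px=cv2.imread("pics/w2.png"); b,g,r_=[px[...,i].astype(int) for i in range(3)]
m=((r_>180)&(g<75)).astype(np.uint8)*255
cs,_=cv2.findContours(m,cv2.RETR_EXTERNAL,cv2.CHAIN_APPROX_NONE);k=max(cs,key=cv2.contourArea); print("w2",cv2.boundingRect(k))
dk=cv2.inRange(px,(0,0,0),(90,70,110)); x,y,w,h=cv2.boundingRect(k)
n,l,st,ce=cv2.connectedComponentsWithStats(dk[y+20:y+h-20,x+20:x+w-20]); print(st[1:][st[1:,4]>100]+[x+20,y+20,0,0,0])
E
```

```text
bash:   664 Segmentation fault         python3 - <<'E'
from h import *
import pickle
c=pickle.load(open("w1.pkl","rb"))
P=np.array([onz(c,u,v,.082) for u,v in((261,132),(393,131),(387,319),(270,319))]);print(P.round(4),P.mean(0))
for u,v in((317,193),(338,193),(318,286),(338,286)): print("rib",onz(c,u,v,.114).round(4))
px=cv2.imread("pics/w2.png"); b,g,r_=[px[...,i].astype(int) for i in range(3)]
m=((r_>180)&(g<75)).astype(np.uint8)*255
cs,_=cv2.findContours(m,cv2.RETR_EXTERNAL,cv2.CHAIN_APPROX_NONE);k=max(cs,key=cv2.contourArea); print("w2",cv2.boundingRect(k))
dk=cv2.inRange(px,(0,0,0),(90,70,110)); x,y,w,h=cv2.boundingRect(k)
n,l,st,ce=cv2.connectedComponentsWithStats(dk[y+20:y+h-20,x+20:x+w-20]); print(st[1:][st[1:,4]>100]+[x+20,y+20,0,0,0])
E
```

```bash
python3 -u - <<'E'
from h import *
c=pickle.load(open("w1.pkl","rb"))
P=np.array([onz(c,u,v,.082) for u,v in((261,132),(393,131),(387,319),(270,319))]);print(P.round(4),P.mean(0))
for u,v in((317,193),(338,193),(318,286),(338,286)): print("rib",onz(c,u,v,.114).round(4))
E
```

```text
[[0.4728 0.2368 0.082 ]
 [0.4517 0.3225 0.082 ]
 [0.5873 0.3578 0.082 ]
 [0.6083 0.2698 0.082 ]] [0.53002719 0.29670604 0.082     ]
rib [0.4986 0.2817 0.114 ]
rib [0.4956 0.2943 0.114 ]
rib [0.5589 0.2966 0.114 ]
rib [0.5558 0.3094 0.114 ]
```

The rib centre comes out at (0.527, 0.2955), 60 x 13 mm and yaw about 14°, which agrees with the scene view. I'll descend and grip.

drive_tool(
  motion=[
    [[0.085, -0.002, 0, 0.03, 0, 0, 0], [0.085, -0.002, 0, 0.06, 0, 0, 0], [0.085, -0.002, 0, 0.085, 0, 0, 0], [0.085, -0.002, 0, 0.105, 0, 0, 0], [0.085, -0.002, 0, 0.117, 0, 0, 0]],
  ],
)

```text
time: 1.75
tool_pos: [0.5249, 0.2945, 0.1007]
tcp_rot: [[-0.973, -0.233, -0.004], [-0.233, 0.973, -0.002], [0.004, -0.001, -1.0]]
wrist_force: [-0.3, -0.5, 0.2]
grip_width: 0.0851
grip_force: 0.0
```

drive_tool(
  motion=[
    [[0.0, 0, 0, 0, 0, 0, 0], [0.0, 0, 0, 0, 0, 0, 0], [0.0, 0, 0, 0, 0, 0, 0], [0.0, 0, 0, 0, 0, 0, 0], [0.0, 0, 0, 0, 0, 0, 0]],
  ],
)

```text
time: 2.17
tool_pos: [0.529, 0.2945, 0.1051]
tcp_rot: [[-0.973, -0.23, 0.003], [-0.23, 0.973, 0.001], [-0.003, 0.001, -1.0]]
wrist_force: [0.0, -0.3, -0.5]
grip_width: 0.0247
grip_force: 0.0
```

drive_tool(
  motion=[
    [[0.0, 0, 0, 0, 0, 0, 0], [0.0, 0, 0, 0, 0, 0, 0], [0.0, 0, 0, 0, 0, 0, 0], [0.0, 0, 0, 0, 0, 0, 0], [0.0, 0, 0, 0, 0, 0, 0]],
  ],
)

```text
time: 2.58
tool_pos: [0.5286, 0.2954, 0.105]
tcp_rot: [[-0.973, -0.23, 0.002], [-0.23, 0.973, 0.003], [-0.003, 0.003, -1.0]]
wrist_force: [-2.5, 4.3, 6.4]
grip_width: 0.0131
grip_force: 62.2
```

drive_tool(
  motion=[
    [[0.0, 0, 0, -0.005, 0, 0, 0], [0.0, 0, 0, -0.012, 0, 0, 0], [0.0, 0, 0, -0.022, 0, 0, 0], [0.0, 0, 0, -0.034, 0, 0, 0], [0.0, 0, 0, -0.048, 0, 0, 0]],
  ],
)

```text
time: 3.0
tool_pos: [0.5263, 0.2923, 0.1499]
tcp_rot: [[-0.973, -0.231, -0.004], [-0.231, 0.973, -0.004], [0.004, -0.003, -1.0]]
wrist_force: [0.4, 0.5, -2.6]
grip_width: 0.0126
grip_force: 61.1
```

drive_tool(
  motion=[
    [[0.0, 0, 0, -0.02, 0, 0, 0], [0.0, 0, 0, -0.045, 0, 0, 0], [0.0, 0, 0, -0.07, 0, 0, 0], [0.0, 0, 0, -0.095, 0, 0, 0], [0.0, 0, 0, -0.11, 0, 0, 0]],
  ],
)

```text
time: 3.42
tool_pos: [0.5287, 0.2929, 0.2639]
tcp_rot: [[-0.973, -0.23, 0.003], [-0.23, 0.973, -0.001], [-0.003, -0.002, -1.0]]
wrist_force: [0.8, -0.1, -1.0]
grip_width: 0.0127
grip_force: 61.1
```

```bash
python3 - <<'E'
from cell import vision
import cv2,numpy as np
w=vision.capture("wrist")["pixels"]; s=vision.capture("side")["pixels"]
cv2.imwrite("pics/lift.png",cv2.resize(np.hstack([w,s]),(800,300)))
E
python3 go.py 0.56 -0.226 0.25 99.5
```

```text
t 3.52 pos [0.5299 0.2936 0.2648] F [ 1.   0.4 -3.3] g 0.0126 61.2 q [ 25.  14.  95.  -0.  70. -78.]
shift [ 0.0902 -0.5126  0.0145] turn [-0.0002  0.0066  0.0661]
```

View pics/lift.png

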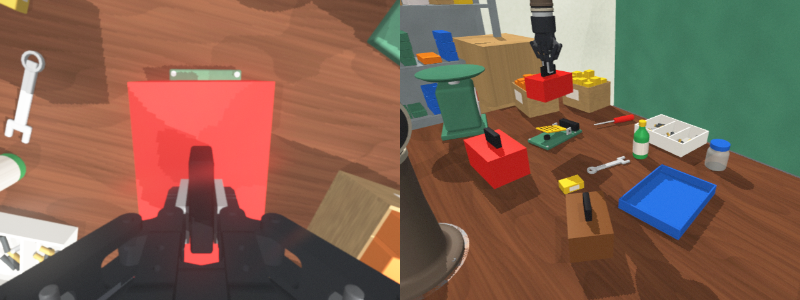

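The lift worked: the cover hangs level in the gripper, and the bare pedal is visible in the side view at (555,132). I'll carry it to the tray at this height.

drive_tool(
  motion=[
    [[0.0, 0.003, -0.015, 0, 0, 0, 0.005], [0.0, 0.007, -0.04, 0, 0, 0, 0.01], [0.0, 0.012, -0.07, 0, 0, 0, 0.015], [0.0, 0.018, -0.105, 0, 0, 0, 0.02], [0.0, 0.025, -0.14, 0, 0, 0, 0.025]],
  ],
)

```text
time: 3.93
tool_pos: [0.5338, 0.1492, 0.2584]
tcp_rot: [[-0.978, -0.207, -0.005], [-0.206, 0.978, -0.003], [0.005, -0.002, -1.0]]
wrist_force: [0.9, -0.1, -2.3]
grip_width: 0.0127
grip_force: 61.1
```

drive_tool(
  motion=[
    [[0.0, 0.006, -0.036, 0, 0, 0, 0.005], [0.0, 0.012, -0.072, 0, 0, 0, 0.01], [0.0, 0.018, -0.108, 0, 0, 0, 0.015], [0.0, 0.024, -0.144, 0, 0, 0, 0.02], [0.0, 0.03, -0.18, 0, 0, 0, 0.025]],
  ],
)

```text
time: 4.35
tool_pos: [0.5409, -0.0332, 0.2585]
tcp_rot: [[-0.984, -0.181, -0.005], [-0.181, 0.984, -0.001], [0.005, 0.0, -1.0]]
wrist_force: [0.8, 0.9, -2.0]
grip_width: 0.0128
grip_force: 61.1
```

```bash
python3 go.py 0.56 -0.226 0.25 99.5
```

```text
t 4.35 pos [ 0.5409 -0.0332  0.2585] F [ 0.8  0.9 -2. ] g 0.0128 61.1 q [  -8.    8.  104.   -0.   68. -108.]
shift [ 0.0159 -0.1931  0.0086] turn [ 0.0002 -0.0054  0.0158]
```

drive_tool(
  motion=[
    [[0.0, 0.004, -0.04, 0, 0, 0, 0.004], [0.0, 0.008, -0.08, 0.01, 0, 0, 0.008], [0.0, 0.012, -0.12, 0.02, 0, 0, 0.012], [0.0, 0.015, -0.16, 0.03, 0, 0, 0.016], [0.0, 0.016, -0.193, 0.04, 0, 0, 0.016]],
  ],
)

```text
time: 4.77
tool_pos: [0.5597, -0.2265, 0.2181]
tcp_rot: [[-0.986, -0.164, -0.005], [-0.164, 0.987, 0.0], [0.005, 0.001, -1.0]]
wrist_force: [1.1, -0.1, -2.5]
grip_width: 0.0127
grip_force: 61.1
```

drive_tool(
  motion=[
    [[0.0, 0, 0, 0.01, 0, 0, 0], [0.0, 0, 0, 0.02, 0, 0, 0], [0.0, 0, 0, 0.03, 0, 0, 0], [0.0, 0, 0, 0.04, 0, 0, 0], [0.0, 0, 0, 0.04, 0, 0, 0]],
  ],
)

```text
time: 5.18
tool_pos: [0.5601, -0.221, 0.1776]
tcp_rot: [[-0.986, -0.167, -0.006], [-0.167, 0.986, 0.003], [0.006, 0.004, -1.0]]
wrist_force: [-0.3, 0.5, -2.2]
grip_width: 0.0128
grip_force: 61.0
```

```bash
python3 - <<'E'
from cell import vision
import cv2,numpy as np
w=vision.capture("scene")["pixels"]; s=vision.capture("side")["pixels"]
cv2.imwrite("pics/over.png",np.hstack([w[150:450,50:450],s[150:450,240:640]]))
E
python3 go.py 0.56 -0.226 0.11 99.5
```

```text
t 5.28 pos [ 0.562  -0.2218  0.1804] F [ 0.4 -0.4 -2.5] g 0.013 61.0 q [ -26.   19.   99.   -0.   61. -125.]
shift [ 0.0026 -0.0039  0.0704] turn [ 0.0011 -0.0016  0.0022]
```

View pics/over.png

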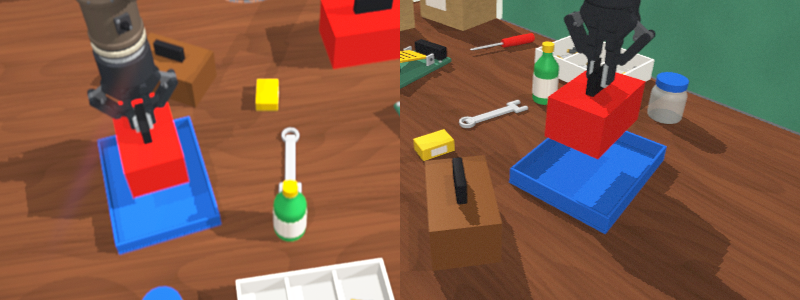

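The cover hangs level over the tray with margin all round. I'll lower it, slowly near the floor.

drive_tool(
  motion=[
    [[0.0, 0.002, -0.004, 0.015, 0, 0, 0], [0.0, 0.002, -0.004, 0.03, 0, 0, 0], [0.0, 0.002, -0.004, 0.045, 0, 0, 0], [0.0, 0.002, -0.004, 0.058, 0, 0, 0], [0.0, 0.002, -0.004, 0.066, 0, 0, 0]],
  ],
)

```text
time: 5.7
tool_pos: [0.5611, -0.2267, 0.1145]
tcp_rot: [[-0.986, -0.167, -0.001], [-0.167, 0.986, 0.0], [0.001, 0.0, -1.0]]
wrist_force: [-0.3, 0.5, -2.3]
grip_width: 0.0131
grip_force: 61.1
```

drive_tool(
  motion=[
    [[0.0, 0, 0, 0.002, 0, 0, 0], [0.0, 0, 0, 0.004, 0, 0, 0], [0.0, 0, 0, 0.006, 0, 0, 0], [0.0, 0, 0, 0.008, 0, 0, 0], [0.0, 0, 0, 0.01, 0, 0, 0]],
  ],
)

```text
time: 6.12
tool_pos: [0.5619, -0.2279, 0.106]
tcp_rot: [[-0.986, -0.165, 0.002], [-0.165, 0.986, -0.001], [-0.001, -0.001, -1.0]]
wrist_force: [0.3, 0.5, -1.3]
grip_width: 0.0126
grip_force: 61.1
```

drive_tool(
  motion=[
    [[0.0, 0, 0, 0.001, 0, 0, 0], [0.0, 0, 0, 0.002, 0, 0, 0], [0.0, 0, 0, 0.003, 0, 0, 0], [0.0, 0, 0, 0.003, 0, 0, 0]],
  ],
)

```text
time: 6.45
tool_pos: [0.5612, -0.2275, 0.1021]
tcp_rot: [[-0.986, -0.165, -0.0], [-0.165, 0.986, 0.0], [0.0, 0.0, -1.0]]
wrist_force: [0.5, -0.3, -2.1]
grip_width: 0.0127
grip_force: 61.1
```

drive_tool(
  motion=[
    [[0.0, 0, 0, 0.001, 0, 0, 0], [0.0, 0, 0, 0.002, 0, 0, 0], [0.0, 0, 0, 0.003, 0, 0, 0], [0.0, 0, 0, 0.003, 0, 0, 0]],
  ],
)

```text
time: 6.78
tool_pos: [0.5611, -0.2275, 0.099]
tcp_rot: [[-0.986, -0.165, -0.0], [-0.165, 0.986, 0.0], [0.0, 0.0, -1.0]]
wrist_force: [0.3, -0.6, -1.7]
grip_width: 0.0127
grip_force: 61.1
```

drive_tool(
  motion=[
    [[0.0, 0, 0, 0.001, 0, 0, 0], [0.0, 0, 0, 0.002, 0, 0, 0], [0.0, 0, 0, 0.002, 0, 0, 0]],
  ],
)

```text
time: 7.03
tool_pos: [0.5614, -0.2276, 0.0978]
tcp_rot: [[-0.986, -0.165, 0.0], [-0.165, 0.986, -0.0], [-0.0, -0.0, -1.0]]
wrist_force: [-1.9, 1.1, 1.4]
grip_width: 0.013
grip_force: 61.5
```

drive_tool(
  motion=[
    [[0.0, 0, 0, 0.001, 0, 0, 0], [0.0, 0, 0, 0.001, 0, 0, 0], [0.0, 0, 0, 0.001, 0, 0, 0]],
  ],
)

```text
time: 7.28
tool_pos: [0.5614, -0.2276, 0.0978]
tcp_rot: [[-0.986, -0.166, -0.0], [-0.166, 0.986, -0.0], [0.0, 0.0, -1.0]]
wrist_force: [-3.5, 1.6, 7.3]
grip_width: 0.0129
grip_force: 62.4
```

drive_tool(
  motion=[
    [[0.03, 0, 0, 0, 0, 0, 0], [0.06, 0, 0, 0, 0, 0, 0], [0.07, 0, 0, 0, 0, 0, 0], [0.07, 0, 0, 0, 0, 0, 0], [0.07, 0, 0, 0, 0, 0, 0]],
  ],
)

```text
time: 7.7
tool_pos: [0.5613, -0.2276, 0.096]
tcp_rot: [[-0.986, -0.165, -0.0], [-0.165, 0.986, 0.0], [0.0, 0.0, -1.0]]
wrist_force: [0.1, -0.4, -0.2]
grip_width: 0.0699
grip_force: 0.0
```

drive_tool(
  motion=[
    [[0.07, 0, 0, 0, 0, 0, 0], [0.07, 0, 0, -0.01, 0, 0, 0], [0.07, 0, 0, -0.03, 0, 0, 0], [0.07, 0, 0, -0.06, 0, 0, 0], [0.07, 0, 0, -0.09, 0, 0, 0]],
  ],
)

```text
time: 8.12
tool_pos: [0.5605, -0.2272, 0.1868]
tcp_rot: [[-0.986, -0.165, -0.002], [-0.165, 0.986, 0.001], [0.002, 0.001, -1.0]]
wrist_force: [0.2, -0.3, -0.2]
grip_width: 0.0702
grip_force: 0.0
```

drive_tool(
  motion=[
    [[0.04, 0, 0, -0.03, 0, 0, 0], [0.0, 0, 0.01, -0.05, 0, 0, 0], [0.0, 0, 0.035, -0.06, 0, 0, 0], [0.0, -0.005, 0.07, -0.06, 0, 0, 0], [0.0, -0.01, 0.105, -0.06, 0, 0, 0]],
  ],
)

```text
time: 8.53
tool_pos: [0.5545, -0.1223, 0.2488]
tcp_rot: [[-0.987, -0.163, 0.004], [-0.163, 0.987, -0.001], [-0.004, -0.002, -1.0]]
wrist_force: [-1.1, 0.3, 0.3]
grip_width: 0.0094
grip_force: 0.0
```

```bash
python3 - <<'E'
from cell import vision
import cv2,numpy as np,pickle
S=vision.capture("scene");D=vision.capture("side"); pickle.dump((S,D),open("c2.pkl","wb"))
a=S["pixels"][220:350,430:560].copy(); b=D["pixels"][190:250,200:300].copy()
im=np.zeros((600,800,3),np.uint8); im[:400,:400]=S["pixels"][150:450,100:500][:, :][::1].repeat(1,0)[:300].copy().__class__((0,)) if 0 else 0
im[:400,:400]=cv2.resize(a,(400,400),interpolation=3); im[:240,400:]=cv2.resize(b,(400,240),interpolation=3)
im[300:,400:]=cv2.resize(D["pixels"][200:400,310:576].copy(),(400,300)); im[400:,:400]=cv2.resize(S["pixels"][240:420,100:460].copy(),(400,200))
cv2.imwrite("pics/placed.png",im)
E
python3 go.py 0.45 0.278 0.2 103.5
```

```text
t 8.63 pos [ 0.5534 -0.118   0.2473] F [ 0.8 -0.2  0.9] g 0.0003 0.0 q [ -17.   11.  102.    0.   67. -116.]
shift [0.0348 0.4077 0.0482] turn [ 0.0021  0.0009 -0.0654]
```

View pics/placed.png

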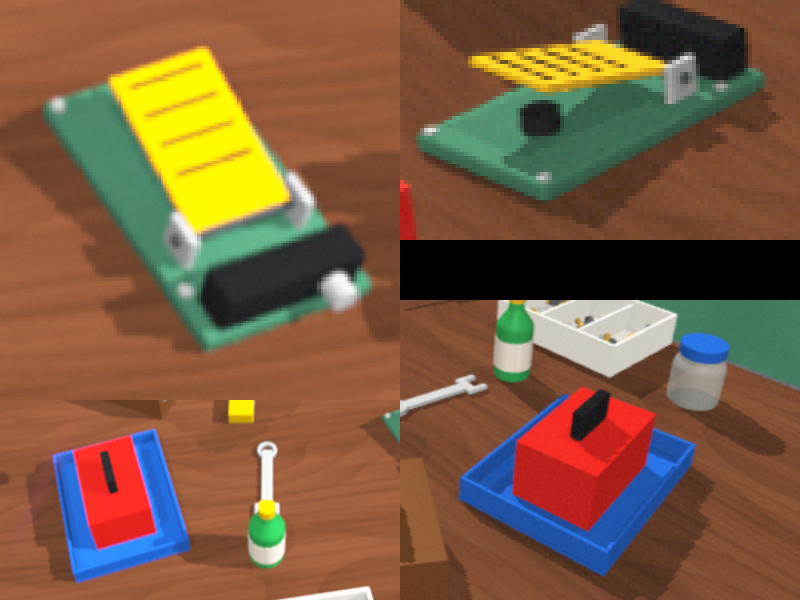

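The cover is flat in the tray with its handle up, and the bottle and wrench haven't moved. The bare pedal's plate corners in the scene crop are: free end (112,78), (208,46); hinge end (286,197), (197,232). In the side crop the free end is at (470,62), (548,88). Next I'll measure the pad.

```bash
python3 -u - <<'E'
from h import *
S,D=pickle.load(open("c2.pkl","rb"))
s=lambda u,v:(430+u/3.077-.3,220+v/3.077-.3)
e=lambda u,v:(200+(u-400)/4-.4,190+v/4-.4)
A=onz(S,*s(112,76),.056);B=onz(S,*s(208,46),.056);C=onz(S,*s(287,197),.031);E=onz(S,*s(195,233),.031)
print(A,B,C,E,"width",np.linalg.norm(A-B),np.linalg.norm(C-E),"len",np.linalg.norm(B-C),np.linalg.norm(A-E))
m=(A+B)/2;h=(C+E)/2;v=h-m;yaw=np.degrees(np.arctan2(v[1],v[0]));w=A-B;print("yaw",yaw,np.degrees(np.arctan2(w[0],-w[1])))
for p,q in((s(112,76),e(546,85)),(s(208,46),e(470,60))): print("tri",*tri(S,p,D,q))
a=np.radians(13.5);u=np.array([np.cos(a),np.sin(a),0]);print("pad from free end",m+u*.0165,"hinge",h)
# base plate corners from green: z=.012
for p in((45,105),(208,348),(370,283)): print("base",onz(S,*s(*p),.012))
E
```

```text
[0.47808286 0.2568721  0.056     ] [0.46455899 0.32080015 0.056     ] [0.56389704 0.33884872 0.031     ] [0.57995423 0.27810738 0.031     ] width 0.06534286550256173 0.06282789455540957 len 0.10401345712133019 0.10702201321624595
yaw 11.047380453888817 11.944720399187792
tri [0.48069778 0.25480137 0.0566467 ] 0.00416786045235835
tri [0.46687138 0.31856151 0.05485524] 0.006278385278953678
pad from free end [0.48736503 0.29268797 0.056     ] hinge [0.57192563 0.30847805 0.031     ]
base [0.45851041 0.22756723 0.012     ]
base [0.64415261 0.26738952 0.012     ]
base [0.61716726 0.37256904 0.012     ]
```

```bash
python3 go.py 0.489 0.2915 0.2 102
```

```text
t 8.63 pos [ 0.5534 -0.118   0.2473] F [ 0.8 -0.2  0.9] g 0.0003 0.0 q [ -17.   11.  102.    0.   67. -116.]
shift [-0.0059  0.4144  0.0482] turn [ 0.0021  0.0009 -0.0392]
```

drive_tool(
  motion=[
    [[0.0, 0, 0.035, 0, 0, 0, -0.01], [0.0, 0, 0.074, 0, 0, 0, -0.02], [0.0, 0, 0.113, 0, 0, 0, -0.03], [0.0, 0, 0.152, 0, 0, 0, -0.035], [0.0, 0, 0.19, 0, 0, 0, -0.04]],
  ],
)

```text
time: 9.05
tool_pos: [0.5221, 0.0662, 0.247]
tcp_rot: [[-0.979, -0.204, 0.001], [-0.204, 0.979, -0.0], [-0.001, -0.0, -1.0]]
wrist_force: [0.1, 1.0, 0.1]
grip_width: 0.0001
grip_force: 0.0
```

```bash
python3 go.py 0.489 0.2915 0.2 102
```

```text
t 9.05 pos [0.5221 0.0662 0.247 ] F [0.1 1.  0.1] g 0.0001 0.0 q [  2.   7. 107.  -0.  67. -99.]
shift [-0.0136  0.2274  0.0469] turn [-0.0004  0.001  -0.0036]
```

drive_tool(
  motion=[
    [[0.0, -0.003, 0.038, 0.008, 0, 0, 0], [0.0, -0.006, 0.077, 0.016, 0, 0, 0], [0.0, -0.009, 0.115, 0.024, 0, 0, 0], [0.0, -0.011, 0.153, 0.032, 0, 0, 0], [0.0, -0.012, 0.19, 0.04, 0, 0, 0]],
  ],
)

```text
time: 9.47
tool_pos: [0.4953, 0.2551, 0.2067]
tcp_rot: [[-0.979, -0.205, 0.002], [-0.205, 0.979, 0.0], [-0.002, -0.0, -1.0]]
wrist_force: [0.2, 0.0, 1.3]
grip_width: 0.0001
grip_force: 0.0
```

drive_tool(
  motion=[
    [[0.0, -0.001, 0.025, 0.01, 0, 0, 0], [0.0, -0.001, 0.036, 0.03, 0, 0, 0], [0.0, -0.001, 0.036, 0.05, 0, 0, 0], [0.0, -0.001, 0.036, 0.06, 0, 0, 0], [0.0, -0.001, 0.036, 0.06, 0, 0, 0]],
  ],
)

```text
time: 9.88
tool_pos: [0.4869, 0.2877, 0.1436]
tcp_rot: [[-0.979, -0.205, -0.005], [-0.205, 0.979, -0.003], [0.006, -0.002, -1.0]]
wrist_force: [0.0, -0.8, 0.6]
grip_width: -0.0001
grip_force: 0.0
```

```bash
python3 go.py 0.489 0.2915 0.08 102; python3 - <<'E'
from cell import vision
import cv2,numpy as np,pickle
S=vision.capture("scene");D=vision.capture("side")
im=np.zeros((400,800,3),np.uint8)
im[:,:400]=cv2.resize(S["pixels"][200:330,430:560].copy(),(400,400),interpolation=3); im[:,400:]=cv2.resize(D["pixels"][150:250,200:300].copy(),(400,400),interpolation=3)
cv2.imwrite("pics/press0.png",im)
E
```

```text
t 9.88 pos [0.4869 0.2877 0.1436] F [ 0.  -0.8  0.6] g -0.0001 0.0 q [ 26.  18. 106.  -0.  56. -76.]
shift [-0.0032  0.0034  0.0636] turn [-0.0018 -0.0056 -0.0029]
```

View pics/press0.png

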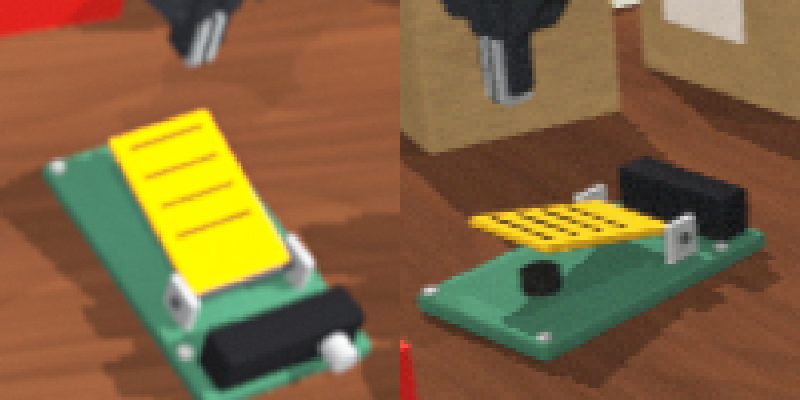

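The closed fingertips are above the free end of the pedal plate. I'll descend in small steps.

drive_tool(
  motion=[
    [[0.0, -0.001, 0.001, 0.015, 0, 0, 0], [0.0, -0.001, 0.001, 0.03, 0, 0, 0], [0.0, -0.001, 0.001, 0.045, 0, 0, 0], [0.0, -0.001, 0.001, 0.06, 0, 0, 0], [0.0, -0.001, 0.001, 0.06, 0, 0, 0]],
  ],
)

```text
time: 10.4
tool_pos: [0.489, 0.2888, 0.0852]
tcp_rot: [[-0.979, -0.203, -0.002], [-0.203, 0.979, -0.001], [0.003, -0.001, -1.0]]
wrist_force: [-1.0, -0.7, 0.1]
grip_width: -0.0001
grip_force: 0.0
```

drive_tool(
  motion=[
    [[0.0, 0, 0, 0, 0, 0, 0], [0.0, 0, 0, 0, 0, 0, 0]],
  ],
)

```text
time: 10.57
tool_pos: [0.4911, 0.2903, 0.0881]
tcp_rot: [[-0.979, -0.204, 0.003], [-0.204, 0.979, 0.001], [-0.003, 0.001, -1.0]]
wrist_force: [0.5, 0.2, 0.6]
grip_width: 0.0001
grip_force: 0.0
```

```bash
python3 go.py 0.489 0.2915 0.067 102
```

```text
t 10.57 pos [0.4911 0.2903 0.0881] F [0.5 0.2 0.6] g 0.0001 0.0 q [ 26.  23. 107.  -0.  50. -76.]
shift [0.0019 0.0016 0.0211] turn [ 0.0007  0.0029 -0.004 ]
```

drive_tool(
  motion=[
    [[0.0, 0.001, 0.001, 0.005, 0, 0, 0], [0.0, 0.001, 0.001, 0.01, 0, 0, 0], [0.0, 0.001, 0.001, 0.015, 0, 0, 0], [0.0, 0.001, 0.001, 0.019, 0, 0, 0], [0.0, 0.001, 0.001, 0.022, 0, 0, 0]],
  ],
)

```text
time: 10.98
tool_pos: [0.4876, 0.2908, 0.0641]
tcp_rot: [[-0.979, -0.205, -0.002], [-0.205, 0.979, -0.001], [0.002, -0.0, -1.0]]
wrist_force: [-2.8, 0.1, 5.7]
grip_width: 0.0001
grip_force: 2.7
```

drive_tool(
  motion=[
    [[0.0, 0, 0, 0.003, 0, 0, 0], [0.0, 0, 0, 0.006, 0, 0, 0], [0.0, 0, 0, 0.009, 0, 0, 0], [0.0, 0, 0, 0.011, 0, 0, 0], [0.0, 0, 0, 0.012, 0, 0, 0]],
  ],
)

```text
time: 11.4
tool_pos: [0.4867, 0.2906, 0.0524]
tcp_rot: [[-0.979, -0.205, -0.004], [-0.205, 0.979, -0.001], [0.004, -0.001, -1.0]]
wrist_force: [-5.4, -1.4, 9.8]
grip_width: -0.0001
grip_force: 4.6
```

drive_tool(
  motion=[
    [[0.0, 0, 0, 0.001, 0, 0, 0], [0.0, 0, 0, 0.002, 0, 0, 0], [0.0, 0, 0, 0.003, 0, 0, 0]],
  ],
)

```text
time: 11.65
tool_pos: [0.4864, 0.2905, 0.0497]
tcp_rot: [[-0.979, -0.205, -0.005], [-0.205, 0.979, -0.002], [0.005, -0.001, -1.0]]
wrist_force: [-6.1, -1.7, 10.3]
grip_width: -0.0004
grip_force: 5.1
```

drive_tool(
  motion=[
    [[0.0, 0, 0, 0.001, 0, 0, 0], [0.0, 0, 0, 0.002, 0, 0, 0], [0.0, 0, 0, 0.002, 0, 0, 0]],
  ],
)

```text
time: 11.9
tool_pos: [0.4864, 0.2906, 0.0493]
tcp_rot: [[-0.979, -0.205, -0.006], [-0.205, 0.979, -0.002], [0.006, -0.001, -1.0]]
wrist_force: [-8.4, -1.5, 20.4]
grip_width: -0.0002
grip_force: 9.5
```

The force jumped to 20 N with almost no further travel, so the pedal is on its stop. I'll hold for about a second, then release.

drive_tool(
  motion=[
    [[0.0, 0, 0, 0, 0, 0, 0], [0.0, 0, 0, 0, 0, 0, 0], [0.0, 0, 0, 0, 0, 0, 0], [0.0, 0, 0, 0, 0, 0, 0], [0.0, 0, 0, 0, 0, 0, 0]],
  ],
)

```text
time: 12.32
tool_pos: [0.4864, 0.2906, 0.0493]
tcp_rot: [[-0.979, -0.205, -0.005], [-0.205, 0.979, -0.002], [0.006, -0.001, -1.0]]
wrist_force: [-8.2, -3.6, 19.7]
grip_width: 0.0002
grip_force: 9.6
```

drive_tool(
  motion=[
    [[0.0, 0, 0, 0, 0, 0, 0], [0.0, 0, 0, 0, 0, 0, 0], [0.0, 0, 0, 0, 0, 0, 0], [0.0, 0, 0, 0, 0, 0, 0], [0.0, 0, 0, 0, 0, 0, 0]],
  ],
)

```text
time: 12.73
tool_pos: [0.4864, 0.2906, 0.0494]
tcp_rot: [[-0.979, -0.205, -0.005], [-0.205, 0.979, -0.002], [0.006, -0.001, -1.0]]
wrist_force: [-8.7, -1.7, 19.4]
grip_width: 0.0001
grip_force: 9.6
```

drive_tool(
  motion=[
    [[0.0, 0, 0, 0, 0, 0, 0], [0.0, 0, 0, -0.004, 0, 0, 0], [0.0, 0, 0, -0.012, 0, 0, 0], [0.0, 0, 0, -0.025, 0, 0, 0], [0.0, 0, 0, -0.045, 0, 0, 0]],
  ],
)

```text
time: 13.15
tool_pos: [0.4873, 0.2903, 0.0915]
tcp_rot: [[-0.979, -0.205, -0.003], [-0.205, 0.979, -0.001], [0.003, -0.001, -1.0]]
wrist_force: [-0.3, -0.1, -0.3]
grip_width: 0.0002
grip_force: 0.0
```

drive_tool(
  motion=[
    [[0.0, 0, 0, -0.03, 0, 0, 0], [0.0, 0, 0, -0.06, 0, 0, 0], [0.0, 0, 0, -0.09, 0, 0, 0], [0.0, 0, 0, -0.1, 0, 0, 0], [0.0, 0, 0, -0.1, 0, 0, 0]],
  ],
)

```text
time: 13.57
tool_pos: [0.4907, 0.2921, 0.196]
tcp_rot: [[-0.979, -0.205, 0.007], [-0.205, 0.979, 0.003], [-0.007, 0.002, -1.0]]
wrist_force: [1.0, -0.2, 1.2]
grip_width: 0.0001
grip_force: 0.0
```

```bash
python3 go.py; python3 - <<'E'
from cell import vision
import cv2,numpy as np
S=vision.capture("scene");D=vision.capture("side")
cv2.imwrite("pics/end.png",cv2.resize(np.hstack([S["pixels"],D["pixels"]]),(800,300)))
E
```

```text
t 13.57 pos [0.4907 0.2921 0.196 ] F [ 1.  -0.2  1.2] g 0.0001 0.0 q [ 26.  15. 104.  -0.  61. -75.]
```

View pics/end.png

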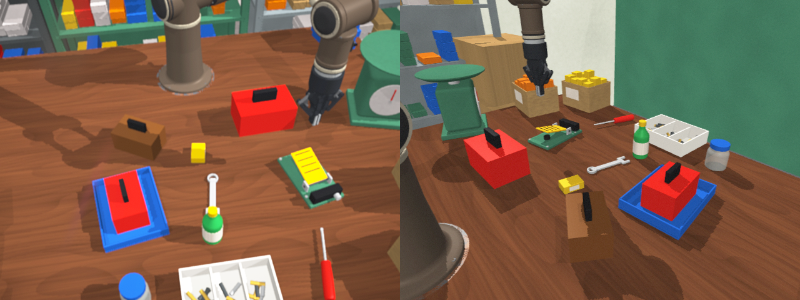

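The pedal is back up at scene (308,163), the cover sits flat in the tray at (125,200), and nothing else has moved. I'll hand in.

```bash
python3 -c "
from cell import r
print(r.finish_job())"
```

```text
the job is handed in; nothing more can be done
None
```

The red cover is flat in the blue tray with its handle up. The pedal was pressed to its stop at about 20 N, held for about 1 s and sprang back up; the bottle, small box and wrench look unmoved, and the job was handed in at about 13.7 s.

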